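# Put the sample bottle away in the incubator's door rack

## Task

Swing the small incubator's door wide open, stand the tall capped bottle upright in the rack on the inside of the door without dropping it in, and let go of it. Then shut the door fully, with the bottle still standing in its rack. Leave the jar, the beaker and the tip box standing where they are.

Things in the scene. Friction and masses are not known exactly. Their poses are not given: they have to be found in the camera images.
- incubator: White bench-top incubator, fixed, 250 deep (x) x 240 wide (y) x 285 mm high. Origin: centre of its underside, on the bench. Own x points from front to back: the front (door, with a dark display and vents below it) looks along its own -x. Walls 15 mm; roof's underside at 270 mm, so the racked bottle (top at 250 mm) passes under.
- door (a joint): Door angle, rad: 0 shut (against a stop), grows as it swings out, counter-clockwise from above; stop at 1.9. May start a little ajar. No latch or spring: friction (0.12 N m) holds it where it is left. The door is a white panel with a window, 240 wide, 20 thick, from 46 to 283 mm above the bench.
- door_hinge (a point): Point on the upright hinge axis, 250 mm above the bench, at the door's outer face and the edge on the cabinet's own -y side (on the right for someone facing the front). Its frame turns with the door: x from the outer face inwards, y from the hinge along the door to its free edge, z up.
- door_handle (a point): Grip point, 250 mm above the bench, on the handle: upright round steel bar, 14 mm thick, axis 45 mm in front of the door's outer face and 210 mm from the hinge edge, from 145 to 270 mm above the bench. Two 10 mm stand-offs at 160 and 205 mm; the top 60 mm are free all round and can be pinched or hooked from above. Frame as door_hinge.
- rack (a point): Open-topped steel rack on the door's inner face, swings with it, reached from above when the door is wide open. Origin: middle of its floor's upper side, 110 mm above the bench, 105 mm from the hinge edge, 37 mm from the inner face. x away from the inner face, y along the door away from the hinge, z up. Inside 74 mm (x) by 130 mm (y); rail and end walls rise 32 mm above the floor.
- bottle: Tall white plastic bottle, 140 mm high, body 60 mm in diameter up to 82 mm, shoulder to a 34 mm neck, round screw cap 40 mm in diameter from 112 to 140 mm. About 0.25 kg (0.18 to 0.35). Origin: centre of its underside, z up. Stands on the bench.
- jar: Low, wide white plastic jar, 80 mm in diameter, 75 mm high; not to be moved. It and the bottle may stand in each other's place. Origin: centre of its underside.
- beaker: Glass beaker, 80 mm in diameter at the rim, 95 mm high; not to be moved. Origin: centre of its underside.
- tipbox: Grey box with a white lid, 120 x 85 x 70 mm high; not to be moved. Origin: centre of its underside.
Mind the look-alikes: they are no part of the job. Leave any red or yellow look-alike of the bottle alone.

How it is judged (in metres and radians):
On the way, in this order (a step that is already met when the one before it is completed fails the run):
1. the door is swung wide open (past 1.0 rad) (value of joint door above 1 rad), for 0.2 s.
2. the bottle stands upright on the floor of the door rack, released, while the door is open (z of bottle in the frame of rack between -0.006 and 0.008 m and x of bottle in the frame of rack between -0.015 and 0.015 m and y of bottle in the frame of rack between -0.045 and 0.045 m and angle between bottle's own z axis and vertical below 0.12 rad and contact force between bottle and the fingers below 0.3 N and value of joint door above 0.8 rad and linear speed of bottle below 0.03 m/s), for 0.3 s.
At the end, for the whole second after the job is handed in: Door shut (below 0.04 rad); bottle released, at rest on the rack's floor (-6 to +8 mm), within 15 mm of the rack's middle across and 45 mm along, tilted under 0.12 rad; jar, beaker and tip box within 30 mm of their starts (value of joint door below 0.04 rad and z of bottle in the frame of rack between -0.006 and 0.008 m and x of bottle in the frame of rack between -0.015 and 0.015 m and y of bottle in the frame of rack between -0.045 and 0.045 m and angle between bottle's own z axis and vertical below 0.12 rad and contact force between bottle and the fingers below 0.3 N and linear speed of bottle below 0.02 m/s and distance of each of jar, beaker, tipbox from where it was at the start of the episode below 0.03 m); the robot touches nothing.
It fails at once if the bottle is tipped over (more than 0.7 rad) (angle between bottle's own z axis and vertical above 0.7 rad).
It fails at once if the bottle is dropped or slammed into the rack (more than 60 N between them) (contact force between bottle and door above 60 N).
It fails at once if the jar is pushed more than 30 mm or tipped (distance of jar from where it was at the start of the episode above 0.03 m or angle between jar's own z axis and vertical above 0.3 rad).
It fails at once if the beaker is pushed more than 30 mm or tipped (distance of beaker from where it was at the start of the episode above 0.03 m or angle between beaker's own z axis and vertical above 0.3 rad).
It fails at once if the tip box is pushed more than 30 mm or tipped (distance of tipbox from where it was at the start of the episode above 0.03 m or angle between tipbox's own z axis and vertical above 0.3 rad).
It also fails if it takes over 72 s, if anything falls off the work surface, if the arm or the gripper's body presses on something with over 40 N, if the wrist force passes 120 N, or if a joint passes its speed limit or range.

## Robot

A 6-joint arm with a two-finger parallel gripper is mounted at the origin on the work surface. World frame = base frame: x ahead of the robot, y to its left, z up, the work surface at z = 0. Lengths are in m, angles in degrees, forces in N, time in s.
With the tool pointing down it reaches from about 0.35 to 0.875 m from the base axis. Payload 4.2 kg.
Tool frame: the origin (TCP) lies midway between the tips of the shut fingers; the grasp point (between the pads) lies 19 mm behind it; z points along the fingers, y is the line along which they close (so a half turn about z gives the same grasp; the last joint's range is limited). The gripper opens to 87 mm and grips with 3 to 60 N. Pads are 19 mm wide; open, the fingers measure 117 mm over their backs; the gripper's body (75 mm by 190 mm) begins 51 mm behind the grasp point.
Start: joints at [-49.125, 22.042, 0.453, 0, -68.411, -14.817], TCP at [0.275, -0.561, 0.223] pointing down, gripper open.
Joint ranges: [-179.83, 179.83], [-69.29, 118.12], [-61.27, 80.66], [-181.25, 117.63], [-171.15, -9.14], [-177.46, 177.46]. Speed limits (degrees/s): [159.86, 159.86, 180, 180, 180, 180].

## Interface

Orientations are given as a 3x3 rotation matrix whose columns are the frame's x, y, z axes.
In Python, from station import * gives the robot as it stands.
- The arm moves only by the tool move_arm, never from a script. Its argument "targets" is text: rows parted by semicolons, each of 4 numbers parted by spaces: the shift along the world's x, y, z in units of 25 mm (1.0 is 25 mm), then the turn about the world's z in units of 5 degrees (1.0 is 5 degrees). In form: tx ty tz spin; .... A call has 1 to 10 rows; each row shifts and turns the commanded pose from where the row before left it; what a row does not reach is not made up. A row lasts 1/12 s, in which the tool goes at most 41.7 mm and 7.16 degrees, less where a joint would pass 70% of its speed; a pose out of reach is approached as far as the arm can. A call is refused whole if a number of a shift passes 1 or a number of a turn 1, either way. A call with a gripper value outside its range is refused whole. "gripper" is the finger opening in mm, from 0 to 87, set as the call begins (left out, the last holds). The fingers move at their own pace and stop on an object; the grip force is fixed at half the most. Time passes only in rows, so rows that do not move let the fingers close. It gives the time, the measured TCP pose, the force, the opening and the grip force at its end, in the units of the state.
- sense(): the state, without advancing time (a new reading comes with each control period).
- capture(name): name is "scene" or "top" or "wrist"; returns a dict with "image" (420x560x3 uint8, blue, green, red), "fx", "fy", "cx", "cy" (pixels), "D" ([k1, k2, p1, p2, k3] as OpenCV has them; the pictures are not rectified), "world_from_camera" (4x4, takes a point from camera to world coordinates); the wrist camera has in their place "hand_eye" (4x4, takes a point from camera to tool coordinates, whose origin is the TCP and whose axes are the flange's). Camera axes: x right, y up, looking along -z (the intrinsics and any distortion apply to the point x, -y, -z); pixel columns grow to the right and rows downward; lengths in m; the calibration is good to about 2 mm. A picture is of the moment at which its call begins: read the wrist's pose just before it. There is no depth.
- finish_job(): hands the job in; it is judged then, once.
The state is a dict: "time_s": time; "joints": joint angles; "joint_velocities": joint speeds; "effort": joint torques, N m; "tcp_pos": TCP position; "ee_rot": TCP orientation; "wrist_force": force on the tool from outside, world axes, zero at the start; "moment": the same for the moment, N m; "gripper_width": opening from 0.0 (shut) to 1.0 (fully open); "gripper_force": force on a finger pad.
Only numpy, scipy, OpenCV 4.12 (cv2) and the standard library are available. Lean on these libraries where they do the work, as an engineer would, in place of code of your own. Each camera call takes 0.05 s, during which the arm holds its last target. There are 200 camera calls.

## Working session

There is one attempt and no reset: what is moved stays moved. The work goes in short steps, Python scripts to look and compute and a tool call to move; the robot and the scene stay as the last step left them, time stands still between calls to the robot, and variables do not carry over. Pictures are saved under pics/ and viewed, at most 10 in all, crops included, and the job is handed in when it is done.

Besides the shell and the picture viewer there is one more tool, called after "Emit:" as name(argument=value, ...) on one line, values as JSON. move_arm: Moves the arm, as the interface text tells. Its arguments: {"type":"object","properties":{"targets":{"type":"string"},"gripper":{"type":"number"}},"required":["targets"]}

```bash
mkdir -p pics; cat > h.py <<'E'
from station import *
import numpy as np, cv2
def ray(c,uv,T=None):
    K=np.array([[c['fx'],0,c['cx']],[0,c['fy'],c['cy']],[0,0,1.]])
    p=cv2.undistortPoints(np.array([[uv]],float),K,np.array(c['D'],float))[0,0]
    T=np.array(c['world_from_camera']) if T is None else T
    d=T[:3,:3]@np.array([p[0],-p[1],-1]); return T[:3,3],d/np.linalg.norm(d)
def onz(c,uv,z,T=None):
    o,d=ray(c,uv,T); return o+d*(z-o[2])/d[2]
def tri(rs):
    A=sum(np.eye(3)-np.outer(d,d) for o,d in rs); b=sum((np.eye(3)-np.outer(d,d))@o for o,d in rs)
    return np.linalg.solve(A,b)
def wristT(s,c):
    T=np.eye(4);T[:3,:3]=s['ee_rot'];T[:3,3]=s['tcp_pos'];return T@np.array(c['hand_eye'])
E
python3 - <<'E'
from h import *
import pickle
s=sense();print(s)
d={n:capture(n) for n in("scene","top","wrist")}
for n in d: cv2.imwrite(f'pics/{n}0.png',d[n]['image'])
pickle.dump((s,d),open('c0.pkl','wb'))
for n in d: print(n,{k:v for k,v in d[n].items() if k!='image'})
E
```

```text
{'time_s': 0.0, 'joints': array([-4.91255960e+01,  2.20906228e+01,  3.80091072e-01, -2.96589134e-02,
       -6.84119185e+01, -1.48173361e+01]), 'joint_velocities': array([-0.0461394 , -0.0169162 , -0.04852998,  0.03232561,  0.01053808,
       -0.01501162]), 'effort': array([ 8.24480449e-04, -3.90664530e+01,  1.87407267e+01,  4.21975806e+00,
        1.09693818e-02, -1.86603183e-04]), 'tcp_pos': array([ 0.27430157, -0.56091495,  0.22146147]), 'ee_rot': array([[-8.98440802e-01, -4.39093447e-01, -1.03457325e-03],
       [-4.39094658e-01,  8.98438731e-01,  1.93095470e-03],
       [ 8.16311210e-05,  2.18912408e-03, -9.99997601e-01]]), 'wrist_force': array([ 0.1631054 , -1.06270806, -0.53964567]), 'moment': array([ 0.00222707, -0.04985642,  0.01561011]), 'gripper_force': 0.0, 'gripper_width': 1.0012450246106228}
scene {'fx': 433.76417188682007, 'fy': 433.76417188682007, 'cx': 282.72087441779064, 'cy': 207.09597332482264, 'D': array([-0.01802735,  0.        ,  0.        ,  0.        ,  0.        ]), 'world_from_camera': array([[-0.77648723, -0.54036877,  0.32414376,  0.96131247],
       [ 0.
[... 463 characters left out ...]
.00633439, -0.0158492 , -0.02453122],
       [-0.01484565,  0.13543744,  0.99067467,  1.43082185],
       [ 0.        ,  0.        ,  0.        ,  1.        ]])}
wrist {'fx': 322.34558347872655, 'fy': 322.34558347872655, 'cx': 280.61133102931603, 'cy': 209.44180687899524, 'D': array([0.01672965, 0.        , 0.        , 0.        , 0.        ]), 'hand_eye': array([[-1.78425196e-04,  9.63073468e-01,  2.69238675e-01,
         7.37142941e-02],
       [ 9.99999666e-01, -4.30032613e-05,  8.16526216e-04,
        -1.19687360e-03],
       [ 7.97952875e-04,  2.69238731e-01, -9.63073138e-01,
        -1.61990060e-01],
       [ 0.00000000e+00,  0.00000000e+00,  0.00000000e+00,
         1.00000000e+00]])}
```

View pics/scene0.png

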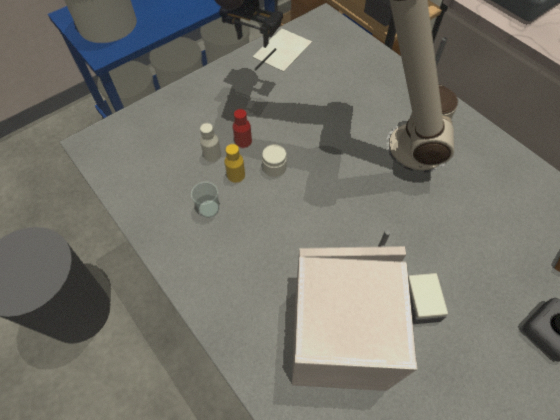

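View pics/top0.png

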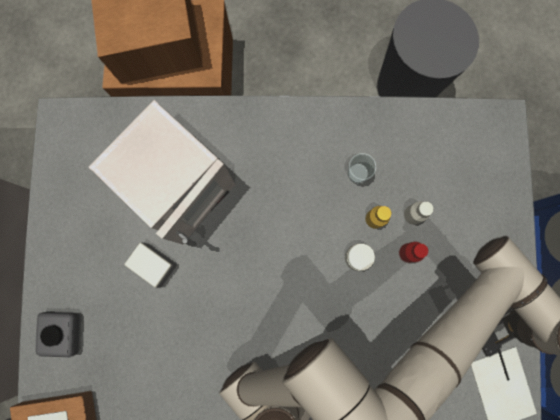

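The top view shows the incubator at upper left (155,165) with its door slightly ajar. The hinge is near (220,160), the free edge near (160,235) and the handle near (205,235).

Candidates for the bottle, in top-view pixels:
- White-capped bottle (424,208): chosen, since it is tall and white with a cap.
- Yellow (381,214): look-alike.
- Red (415,252): look-alike.
- White disc (361,257): the low jar.
- Beaker (362,167).

Next is one close crop to confirm.

```bash
python3 - <<'E'
import cv2,numpy as np
t=cv2.imread('pics/top0.png');s=cv2.imread('pics/scene0.png')
def c(i,x,y,w,h): return cv2.resize(i[y:y+h,x:x+w],(400,300),interpolation=cv2.INTER_CUBIC)
cv2.imwrite('pics/crop1.png',np.vstack([np.hstack([c(t,140,150,120,90+10)[:300],c(t,340,150,120,90)]),np.hstack([c(s,290,225,120,90),c(s,180,100,120,90)])]))
E
```

```text
(no output)
```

View pics/crop1.png

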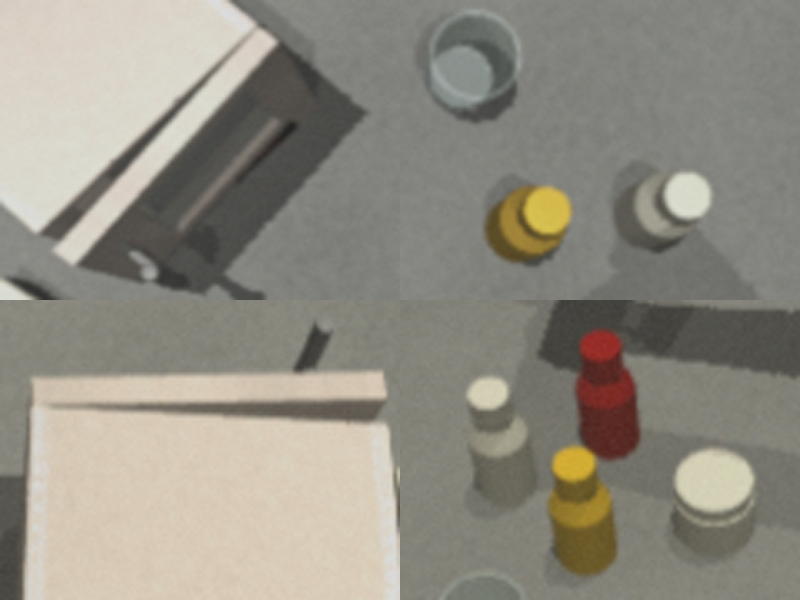

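The crop confirms the choice: the white bottle's cap centre is at top (426,208.5) and scene (206.4,128). The handle's top end is at scene (387,232.5) and about (180,235) in the top view. Triangulating now.

```bash
python3 - <<'E'
from h import *
import pickle
s,d=pickle.load(open('c0.pkl','rb'));t,c=d['top'],d['scene']
np.set_printoptions(precision=4,suppress=True)
T=lambda a,b:tri([ray(t,a),ray(c,b)])
print('cap',T((426.1,208.5),(206.4,127.9)), onz(t,(426.1,208.5),.14),onz(c,(206.4,127.9),.14))
print('handle',T((180.2,235),(387.2,232.5)),onz(c,(387.2,232.5),.27),onz(t,(180.2,235),.27))
print('hingeO',T((222.5,164),(299.9,248.4)),onz(t,(222.5,164),.283))
print('freeO',T((161.6,238.3),(404.9,246.9)),onz(t,(161.6,238.3),.283))
for p in[(217.4,159.3),(151.4,227.3)]:print('roof front',onz(t,p,.285))
# other tall things
for n,p,z in[('jar',(361,257),.075),('beaker',(362,163),.095),('red',(420,249),.14),('yel',(384.5,213.5),.14)]:print(n,onz(t,p,z))
w=t['image'].copy();hsv=cv2.cvtColor(w,cv2.COLOR_BGR2HSV)
m=((hsv[...,2]>200)&(hsv[...,1]<60)).astype(np.uint8)
cs,_=cv2.findContours(m,0,2)
for k in cs:
    if cv2.contourArea(k)>60:
        print(cv2.contourArea(k),cv2.approxPolyDP(k,4,True).reshape(-1,2).tolist())
E
```

```text
cap [ 0.572  -0.4178  0.1312] [ 0.571  -0.4155  0.14  ] [ 0.575  -0.4103  0.14  ]
handle [0.481  0.2335 0.2848] [0.4728 0.2302 0.27  ] [0.4823 0.2367 0.27  ]
hingeO [0.6613 0.1346 0.2768] [0.66   0.1336 0.283 ]
freeO [0.4725 0.2824 0.2767] [0.4726 0.2798 0.283 ]
roof front [0.6715 0.1465 0.285 ]
roof front [0.4994 0.306  0.285 ]
jar [ 0.4385 -0.2421  0.075 ]
beaker [ 0.7096 -0.246   0.095 ]
red [ 0.4586 -0.3949  0.14  ]
yel [ 0.5563 -0.2985  0.14  ]
153.5 [[65, 413], [28, 419], [65, 419]]
479.0 [[305, 371], [344, 413], [348, 409], [315, 367]]
2818.0 [[514, 348], [502, 353], [508, 382], [497, 354], [472, 364], [489, 419], [518, 419], [535, 412]]
442.5 [[359, 244], [349, 257], [355, 267], [363, 268], [373, 253]]
906.5 [[139, 244], [126, 265], [154, 285], [168, 264]]
108.5 [[423, 203], [421, 211], [429, 214], [431, 205]]
549.5 [[219, 161], [157, 232], [160, 236]]
7884.0 [[154, 101], [90, 166], [150, 226], [215, 159]]
```

Emit:
move_arm(targets=".6 .9 .4 .5;.6 .9 .4 .5;.6 .9 .4 .5;.6 .9 .4 .5;.6 .9 .4 .5;.6 .9 .4 .5;.6 .9 .4 .5;.6 .9 .4 .5;.6 .9 .4 .5;.6 .9 .4 .5", gripper=60)

```text
time_s: 0.98
tcp_pos: [0.4249, -0.3351, 0.3228]
ee_rot: [[-0.627, -0.779, -0.0], [-0.779, 0.627, 0.0], [-0.0, 0.001, -1.0]]
wrist_force: [0.3, 0.4, -0.4]
gripper_width: 0.688
gripper_force: 0.0
```

Emit:
move_arm(targets=".3 1 0 0;.3 1 0 0;.3 1 0 0;.3 1 0 0;.3 1 0 0;.3 1 0 0;.3 1 0 0;.3 1 0 0;.3 1 0 0;.3 1 0 0")

```text
time_s: 1.82
tcp_pos: [0.4995, -0.0851, 0.3224]
ee_rot: [[-0.628, -0.778, -0.0], [-0.778, 0.628, 0.0], [0.0, 0.0, -1.0]]
wrist_force: [-0.8, -0.3, -0.4]
gripper_width: 0.689
gripper_force: 0.0
```

Emit:
move_arm(targets="-.1 1 0 0;-.1 1 0 0;-.1 1 0 0;-.1 1 0 0;-.1 1 0 0;-.1 1 0 0;-.1 1 0 0;-.1 1 0 0;-.1 1 0 0;-.1 1 0 0;")

```text
time_s: 2.65
tcp_pos: [0.474, 0.1647, 0.3224]
ee_rot: [[-0.628, -0.778, -0.0], [-0.778, 0.628, -0.0], [0.0, 0.0, -1.0]]
wrist_force: [1.1, 0.4, -0.5]
gripper_width: 0.693
gripper_force: 0.0
```

```bash
cat > snap.py <<'E'
from h import *
import pickle,sys
n=sys.argv[1];s=sense();c=capture('wrist');pickle.dump((s,c),open(n+'.pkl','wb'));cv2.imwrite(f'pics/{n}.png',c['image'])
E
python3 snap.py w1
```

Emit:
move_arm(targets="0 .8 0 0;0 .8 0 0;0 .5 0 0;0 .5 0 0;0 0 0 0;0 0 0 0")

```text
time_s: 3.2
tcp_pos: [0.4745, 0.2287, 0.3222]
ee_rot: [[-0.628, -0.778, -0.001], [-0.778, 0.628, -0.001], [0.001, 0.0, -1.0]]
wrist_force: [0.5, 1.3, 1.3]
gripper_width: 0.69
gripper_force: 0.0
```

```bash
python3 snap.py w2; python3 -c "
import cv2,numpy as np
a,b=cv2.imread('pics/w1.png'),cv2.imread('pics/w2.png')
cv2.imwrite('pics/w12.png',cv2.resize(np.vstack([a,b]),(400,600)))
cv2.imwrite('pics/w12.png',np.hstack([a[:,80:480],b[:,80:480]]))"
```

```text
(no output)
```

View pics/w12.png

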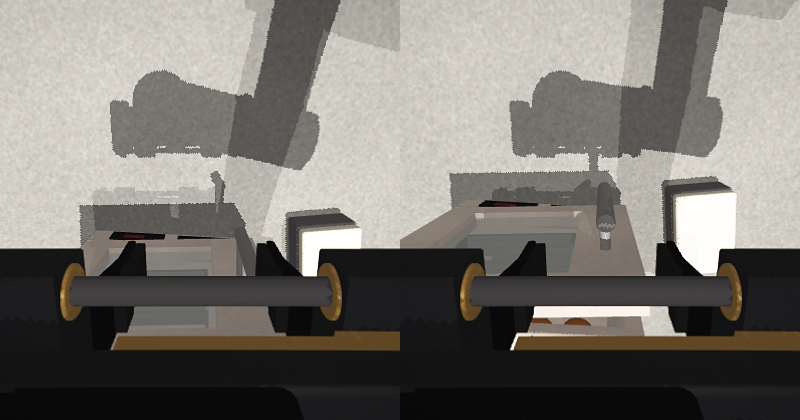

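In both halves the bar stands in front of the door. In the second frame its top end is at about (285,240) and the outer free top corner of the door is at about (327,308). The tip box is to the right at (385,230).

```bash
python3 - <<'E'
from h import *
import pickle
np.set_printoptions(precision=4,suppress=True)
s,c=pickle.load(open('w2.pkl','rb'));T=wristT(s,c);print(s['tcp_pos'])
_,d=pickle.load(open('c0.pkl','rb'))
for v in(235,240,246):print(onz(c,(285,v),.27,T))
print('tri',tri([ray(c,(285,240),T),ray(d['scene'],(387.2,232.5)),ray(d['top'],(180.2,235))]))
print('tri2',tri([ray(c,(285,240),T),ray(d['scene'],(387.2,232.5))]))
print('freeO',onz(c,(327,308),.283,T),'freeI',onz(c,(329,316),.283,T))
E
```

```text
[0.4745 0.2287 0.3222]
[0.4757 0.2332 0.27  ]
[0.478  0.2361 0.27  ]
[0.4809 0.2397 0.27  ]
tri [0.4786 0.2334 0.2802]
tri2 [0.4767 0.2328 0.2782]
freeO [0.484  0.2907 0.283 ] freeI [0.4867 0.2968 0.283 ]
```

Emit:
move_arm(targets=".1 .2 -.5 0;0 0 -.5 0;0 0 -.5 0;0 0 -.5 0;0 0 -.5 0;0 0 -.5 0;0 0 -.5 0;0 0 -.3 0;0 0 0 0")

```text
time_s: 4.0
tcp_pos: [0.4763, 0.2323, 0.2259]
ee_rot: [[-0.629, -0.777, -0.003], [-0.777, 0.629, -0.002], [0.004, 0.001, -1.0]]
wrist_force: [-0.2, -0.7, -0.9]
gripper_width: 0.689
gripper_force: 0.0
```

Emit:
move_arm(targets="0 0 0 0;0 0 0 0;0 0 0 0;0 0 0 0;0 0 0 0;0 0 0 0;0 0 0 0;0 0 0 0", gripper=0)

```text
time_s: 4.67
tcp_pos: [0.4756, 0.2341, 0.2275]
ee_rot: [[-0.629, -0.777, -0.003], [-0.777, 0.629, 0.001], [0.001, 0.003, -1.0]]
wrist_force: [-14.8, 7.8, 8.2]
gripper_width: 0.168
gripper_force: 8.3
```

Emit:
move_arm(targets="-.1 .06 0 0;-.31 -.68 0 1;-.25 -.71 0 1;-.19 -.73 0 1;-.12 -.74 0 1;0 0 0 0")

```text
time_s: 5.17
tcp_pos: [0.4519, 0.1613, 0.2276]
ee_rot: [[-0.323, -0.946, -0.0], [-0.946, 0.323, -0.001], [0.001, 0.0, -1.0]]
wrist_force: [-1.2, -0.9, 0.8]
gripper_width: 0.151
gripper_force: 30.0
```

Force has dropped to near zero, so the arc follows well. I'll continue.

Emit:
move_arm(targets="-.06 -.75 0 1;.01 -.75 0 1;.07 -.75 0 1;.14 -.74 0 1;.2 -.72 0 1;.26 -.7 0 1;.32 -.68 0 1")

```text
time_s: 5.75
tcp_pos: [0.4748, 0.0351, 0.2276]
ee_rot: [[0.28, -0.96, -0.003], [-0.96, -0.28, -0.001], [0.0, 0.004, -1.0]]
wrist_force: [-2.7, 0.6, 1.4]
gripper_width: 0.152
gripper_force: 30.0
```

Emit:
move_arm(targets=".38 -.65 0 1;.44 -.61 0 1;.49 -.57 0 1;.54 -.53 0 1;.58 -.48 0 1;.62 -.43 0 1;.65 -.37 0 1;0 0 0 0;0 0 0 0")

```text
time_s: 6.5
tcp_pos: [0.5689, -0.0561, 0.2276]
ee_rot: [[0.776, -0.63, -0.002], [-0.63, -0.776, -0.002], [0.0, 0.003, -1.0]]
wrist_force: [-3.1, -4.6, 1.5]
gripper_width: 0.151
gripper_force: 30.0
```

Emit:
move_arm(targets="0 0 0 0;0 0 0 0;0 0 0 0;0 0 0 0;0 0 .5 0;0 0 .7 0;0 0 .8 0;0 0 1 0;0 0 1 0", gripper=60)

```text
time_s: 7.25
tcp_pos: [0.5685, -0.054, 0.3283]
ee_rot: [[0.778, -0.628, -0.001], [-0.628, -0.778, 0.0], [-0.001, -0.0, -1.0]]
wrist_force: [0.5, 0.3, -0.1]
gripper_width: 0.67
gripper_force: 0.0
```

Emit:
move_arm(targets="0 -1 0 0;0 -1 0 0;0 -1 0 0;0 -1 0 0;0 -1 0 0;0 -1 0 0;0 -1 0 0;0 -1 0 0;0 -1 0 0;0 -1 0 0")

```text
time_s: 8.08
tcp_pos: [0.569, -0.3052, 0.3275]
ee_rot: [[0.778, -0.628, 0.001], [-0.628, -0.778, 0.0], [0.0, -0.001, -1.0]]
wrist_force: [0.0, 1.0, -0.0]
gripper_width: 0.689
gripper_force: 0.0
```

Emit:
move_arm(targets=".1 -1 0 0;0 -1 0 0;0 -.8 0 0;0 -.5 0 0;0 -.5 0 0;0 -.5 0 0;0 0 0 0;0 0 0 0")

```text
time_s: 8.75
tcp_pos: [0.5714, -0.4121, 0.3273]
ee_rot: [[0.778, -0.629, -0.0], [-0.629, -0.778, 0.0], [-0.0, -0.0, -1.0]]
wrist_force: [0.8, 0.6, 0.5]
gripper_width: 0.69
gripper_force: 0.0
```

```bash
python3 snap.py w3; python3 - <<'E'
from h import *
import pickle
d={n:capture(n) for n in("scene","top")};pickle.dump(d,open('c1.pkl','wb'))
t,s,w=d['top']['image'],d['scene']['image'],cv2.imread('pics/w3.png')
c=lambda i,x,y,w,h:cv2.resize(i[y:y+h,x:x+w],(400,300),interpolation=cv2.INTER_CUBIC)
cv2.imwrite('pics/crop2.png',np.vstack([np.hstack([c(t,170,150,140,105),c(s,290,170,160,120)]),np.hstack([cv2.resize(w,(400,300)),c(s,160,80,120,90)])]))
from scipy.optimize import least_squares
P=np.array([[.4735,.2355],[.4519,.1613],[.4748,.0351],[.5689,-.0561]])
r=least_squares(lambda h:np.hypot(*(P-h).T)-.2148,[.66,.135]);print(r.x,r.fun,np.degrees(np.arctan2(*(P-r.x).T[::-1])))
E
```

```text
[0.66455909 0.13626653] [ 4.92488977e-04 -6.72557031e-04  2.42271432e-04  3.84133972e-05] [ 152.55325476  173.28624315 -151.93652039 -116.44001496]
```

View pics/crop2.png

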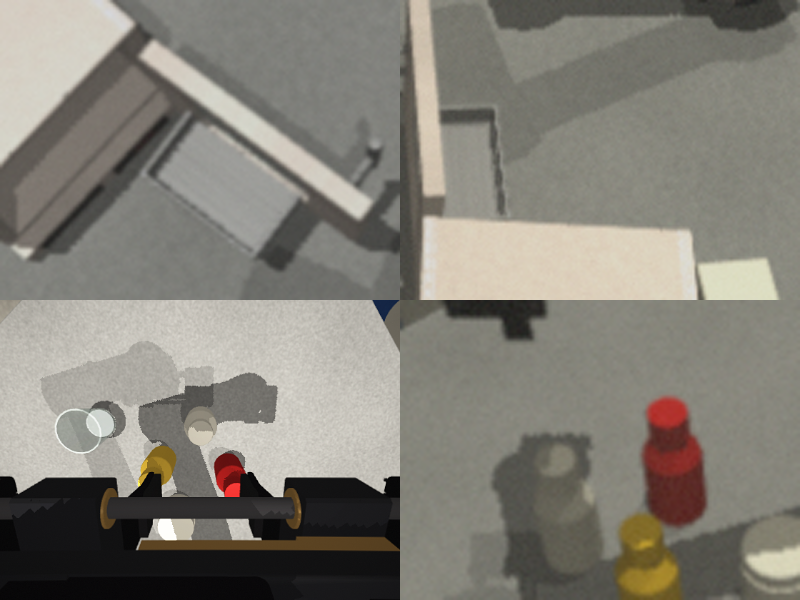

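The panels show:
- **Door:** wide open, with the rack on its inner face. The rim centre is at about top (249,215).
- **Bottle:** in the wrist view its cap is at about (283,185) at full scale, standing between yellow and red.

I'll check both against the model.

```bash
python3 - <<'E'
from h import *
import pickle
np.set_printoptions(precision=4,suppress=True)
s,c=pickle.load(open('w3.pkl','rb'));T=wristT(s,c);d=pickle.load(open('c1.pkl','rb'));_,d0=pickle.load(open('c0.pkl','rb'))
h=cv2.cvtColor(c['image'],cv2.COLOR_BGR2HSV)[150:215,250:320];b=c['image'][150:215,250:320].astype(int)
print(b[::6,33,:].tolist())
for uv in[(283,181),(283,185),(283,189)]:print('cap wrist',onz(c,uv,.14,T))
print('tri wrist+top',tri([ray(c,(283,185),T),ray(d0['top'],(426,208.3))]),'all',tri([ray(c,(283,185),T),ray(d0['top'],(426,208.3)),ray(d0['scene'],(206.4,127.9))]))
print('rack top view',onz(d['top'],(249.1,214.7),.142))
E
```

```text
[[112, 125, 130], [123, 137, 143], [122, 136, 143], [111, 124, 129], [135, 149, 155], [134, 149, 154], [186, 204, 212], [187, 205, 211], [185, 202, 210], [195, 204, 207], [191, 200, 204]]
cap wrist [ 0.5768 -0.4207  0.14  ]
cap wrist [ 0.5733 -0.4179  0.14  ]
cap wrist [ 0.5698 -0.4151  0.14  ]
tri wrist+top [ 0.5724 -0.4171  0.1339] all [ 0.5723 -0.4171  0.1324]
rack top view [0.5503 0.0757 0.142 ]
```

Emit:
move_arm(targets="0 -.18 -1 0;0 0 -1 0;0 0 -1 0;0 0 -1 0;0 0 -1 0;0 0 -1 0;0 0 -1 0;0 0 -1 0;0 0 -.7 0;0 0 0 0")

```text
time_s: 9.73
tcp_pos: [0.5691, -0.4143, 0.1053]
ee_rot: [[0.778, -0.628, -0.008], [-0.628, -0.778, 0.005], [-0.009, 0.001, -1.0]]
wrist_force: [-0.5, 0.1, -1.1]
gripper_width: 0.69
gripper_force: 0.0
```

Emit:
move_arm(targets="0 0 0 0;0 0 0 0;0 0 0 0;0 0 0 0;0 0 0 0;0 0 0 0;0 0 0 0;0 0 0 0", gripper=0)

```text
time_s: 10.4
tcp_pos: [0.5728, -0.417, 0.1122]
ee_rot: [[0.778, -0.628, 0.004], [-0.628, -0.778, -0.002], [0.004, -0.001, -1.0]]
wrist_force: [0.4, 1.6, 5.3]
gripper_width: 0.45
gripper_force: 29.9
```

```bash
python3 - <<'E'
from h import *
import pickle
np.set_printoptions(precision=4,suppress=True)
d=pickle.load(open('c1.pkl','rb'));t,s=d['top'],d['scene']
y=np.array([-.623,-.7823]);x=np.array([y[1],-y[0]]);H=np.array([.6646,.1363])
f=lambda p:np.array([(p[:2]-H)@x,(p[:2]-H)@y])
for n,p in dict(hi=(218.3,170.3),ho=(224.3,164),fo=(299.5,222.8),fi=(295.3,227)).items():print(n,f(onz(t,p,.283)))
def big(c,x0,y0,w,h):
    return cv2.resize(c['image'][y0:y0+h,x0:x0+w],(800,600),interpolation=cv2.INTER_CUBIC)
cv2.imwrite('pics/rack.png',big(t,215,180,80,60))
E
```

```text
hi [0.0209 0.0071]
ho [-0.0009  0.0085]
fo [-0.0035  0.247 ]
fi [0.011  0.2454]
```

View pics/rack.png

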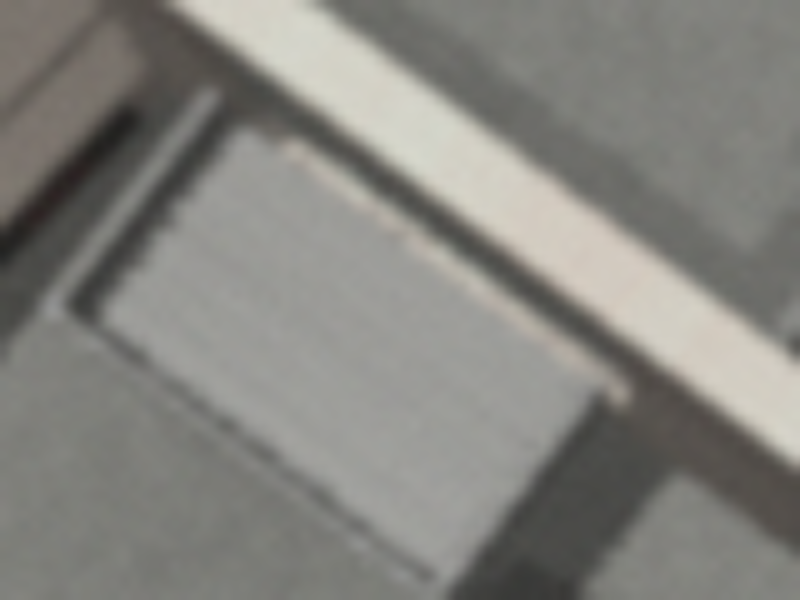

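The enlarged top view shows the rack's front rail top running from about (221,210.5) to (258,237.8) and its hinge-side end wall from (221,210.5) to (236.5,189.5). The bottle's cap is gripped at 39 mm, which matches its 40 mm diameter.

```bash
python3 - <<'E'
from h import *
import pickle
np.set_printoptions(precision=4,suppress=True)
t=pickle.load(open('c1.pkl','rb'))['top']
y=np.array([-.623,-.7823]);x=np.array([y[1],-y[0]]);H=np.array([.6646,.1363])
f=lambda p:np.array([(p[:2]-H)@x,(p[:2]-H)@y])
for p in[(221,210.5),(239.5,224),(258,237.8),(236.5,189.5)]:print('rim',f(onz(t,p,.142)))
for p in[(225.5,211.5),(238.5,194)]:print('floor',f(onz(t,p,.11)))
print(sense()['tcp_pos'],H+.105*y+.060*x)
E
```

```text
rim [0.0916 0.0505]
rim [0.0882 0.1144]
rim [0.0856 0.1782]
rim [0.0192 0.0463]
floor [0.0851 0.0562]
floor [0.0232 0.0528]
[ 0.5728 -0.417   0.1122] [0.5522 0.0915]
```

Emit:
move_arm(targets="0 0 .3 0;0 0 .5 0;0 0 .8 0;0 0 1 0;0 0 1 0;0 0 1 0;0 0 1 0;0 0 1 0;0 0 1 0;0 0 .4 0")

```text
time_s: 11.23
tcp_pos: [0.5714, -0.4177, 0.3145]
ee_rot: [[0.778, -0.629, 0.004], [-0.629, -0.778, -0.004], [0.005, 0.0, -1.0]]
wrist_force: [0.8, -0.3, -1.5]
gripper_width: 0.456
gripper_force: 29.9
```

Emit:
move_arm(targets="-.2 .4 0 0;-.4 .9 0 0;-.4 .9 0 0;-.4 .9 0 0;-.4 .9 0 0;-.4 .9 0 0;-.4 .9 0 0;-.4 .9 0 0;-.4 .9 0 0;-.4 .9 0 0")

```text
time_s: 12.07
tcp_pos: [0.4747, -0.2031, 0.3091]
ee_rot: [[0.777, -0.629, -0.002], [-0.629, -0.777, 0.001], [-0.002, 0.001, -1.0]]
wrist_force: [0.4, 0.2, -3.3]
gripper_width: 0.449
gripper_force: 29.9
```

Emit:
move_arm(targets="-.4 .9 0 0;-.4 .9 0 0;-.4 .9 0 0;-.4 .9 0 0;-.2 .5 0 0;.15 .85 0 0;.15 .85 0 0;.15 .85 0 0;.15 .85 0 0;.15 .85 0 0")

```text
time_s: 12.9
tcp_pos: [0.4491, 0.0052, 0.3094]
ee_rot: [[0.778, -0.629, -0.002], [-0.629, -0.778, -0.0], [-0.001, 0.001, -1.0]]
wrist_force: [-0.0, 0.2, -3.2]
gripper_width: 0.448
gripper_force: 29.9
```

Emit:
move_arm(targets=".15 .85 0 0;.15 .85 0 0;.15 .85 0 0;.15 .85 0 0;.15 .85 0 0;.15 .6 0 0;.15 .3 0 0;0 .2 0 0;0 0 0 0;0 0 0 0")

```text
time_s: 13.73
tcp_pos: [0.476, 0.1377, 0.3098]
ee_rot: [[0.778, -0.629, -0.001], [-0.629, -0.778, -0.001], [-0.0, 0.001, -1.0]]
wrist_force: [0.5, -0.4, -2.7]
gripper_width: 0.457
gripper_force: 29.9
```

```bash
python3 snap.py w4
```

```text
(no output)
```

View pics/w4.png

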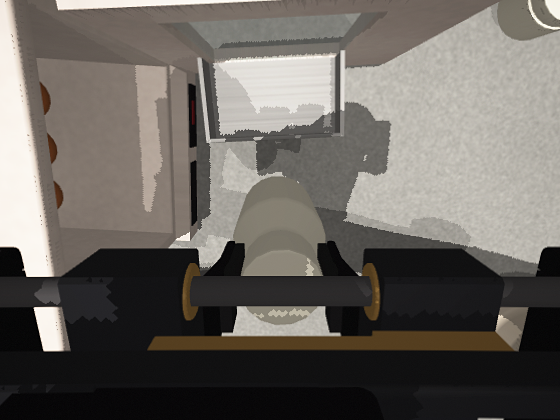

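The wrist view shows the rack's rim corners at about (208,139) and (343,134) in front and (200,58) and (344,51) at the door. The held bottle's lower edge is at (278,177).

```bash
python3 - <<'E'
from h import *
import pickle
np.set_printoptions(precision=4,suppress=True)
s,c=pickle.load(open('w4.pkl','rb'));T=wristT(s,c)
y=np.array([-.623,-.7823]);x=np.array([y[1],-y[0]]);H=np.array([.6646,.1363])
f=lambda p:np.array([(p[:2]-H)@x,(p[:2]-H)@y])
for p in[(208,139),(343,134),(200,58),(344,51)]:print('rim',f(onz(c,p,.142,T)))
print('floor corners',[f(onz(c,p,.11,T)) for p in[(219,132),(335,130)]])
print('bottle edge',f(onz(c,(278,177),.198,T)),'tcp',f(s['tcp_pos']),s['tcp_pos'])
E
```

```text
rim [0.092  0.0452]
rim [0.0882 0.1799]
rim [0.0181 0.0429]
rim [0.0131 0.1773]
floor corners [array([0.0865, 0.0507]), array([0.0853, 0.1771])]
bottle edge [0.1211 0.1151] tcp [0.1484 0.1164] [0.476  0.1377 0.3098]
```

Emit:
move_arm(targets=".4 -.28 0 .5;.4 -.28 0 0;.4 -.28 0 0;.4 -.28 0 0;.4 -.27 0 0;.4 -.27 0 0;.4 -.27 0 0;.4 -.26 0 0;0 0 0 0;0 0 0 0")

```text
time_s: 14.62
tcp_pos: [0.5568, 0.0831, 0.3095]
ee_rot: [[0.804, -0.595, -0.001], [-0.595, -0.804, -0.0], [-0.001, 0.001, -1.0]]
wrist_force: [-0.3, -0.2, -2.9]
gripper_width: 0.45
gripper_force: 29.9
```

```bash
python3 snap.py w5; python3 - <<'E'
from h import *
import pickle
t=capture('top');c=capture('scene');print(sense()['tcp_pos'])
r=lambda i,x,y,w,h:cv2.resize(i[y:y+h,x:x+w],(400,300),interpolation=cv2.INTER_CUBIC)
cv2.imwrite('pics/pre.png',np.vstack([np.hstack([r(t['image'],180,130,140,105),r(c['image'],270,150,160,120)]),np.hstack([cv2.resize(cv2.imread('pics/w5.png'),(400,300))]*2)])[:, :800])
E
```

```text
[0.55606447 0.08369652 0.31008777]
```

View pics/pre.png

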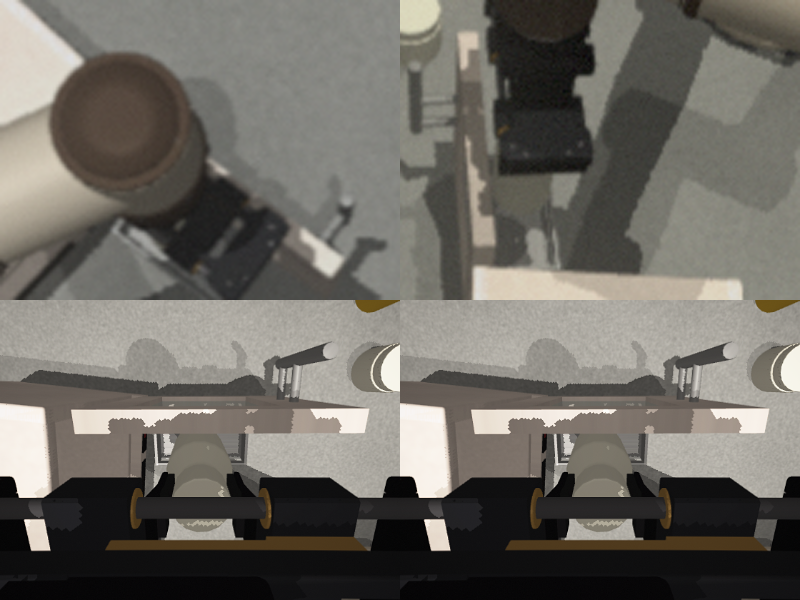

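The wrist view shows the door parallel to the hand, with its inner top edge at about (280,186) full scale. The bottle hangs between the rack's end walls at (155..245, 450).

```bash
python3 - <<'E'
from h import *
import pickle
s,c=pickle.load(open('w5.pkl','rb'));T=wristT(s,c)
R=np.array(s['ee_rot']);p=s['tcp_pos']
for uv in[(150,187),(280,187),(450,187)]:print(R.T@(onz(c,uv,.283,T)-p))
print('handle',onz(c,(462,71),.27,T))
g=cv2.cvtColor(c['image'],cv2.COLOR_BGR2GRAY);print(g[176:198,280].tolist(),g[176:198,420].tolist())
E
```

```text
[ 0.03611624 -0.07690611  0.02641039]
[0.03611023 0.00024039 0.02647344]
[0.03599184 0.10112059 0.02655598]
handle [ 0.5756764  -0.06162042  0.27      ]
[121, 120, 121, 120, 121, 120, 119, 120, 119, 120, 119, 109, 106, 106, 107, 107, 107, 106, 107, 107, 106, 109] [161, 160, 161, 161, 161, 161, 161, 160, 161, 161, 168, 178, 182, 184, 182, 180, 177, 174, 170, 172, 173, 176]
```

Emit:
move_arm(targets="0 0 -.5 0;0 0 -.5 0;0 0 -.5 0;0 0 -.5 0;0 0 -.5 0;0 0 -.4 0;0 0 -.2 0;0 0 -.15 0;0 0 -.1 0;0 0 0 0")

```text
time_s: 15.6
tcp_pos: [0.5563, 0.0837, 0.2263]
ee_rot: [[0.805, -0.594, 0.0], [-0.594, -0.805, -0.0], [0.0, 0.0, -1.0]]
wrist_force: [-0.0, -0.6, -2.4]
gripper_width: 0.452
gripper_force: 29.9
```

Emit:
move_arm(targets="0 0 0 0;0 0 -.04 0;0 0 0 0;0 0 0 0")

```text
time_s: 15.93
tcp_pos: [0.5564, 0.0836, 0.2256]
ee_rot: [[0.804, -0.594, 0.0], [-0.594, -0.804, 0.0], [0.0, -0.0, -1.0]]
wrist_force: [0.2, -0.5, -3.6]
gripper_width: 0.449
gripper_force: 29.9
```

Emit:
move_arm(targets="0 0 -.04 0;0 0 -.04 0;0 0 0 0;0 0 0 0")

```text
time_s: 16.27
tcp_pos: [0.5562, 0.0835, 0.2232]
ee_rot: [[0.804, -0.594, -0.0], [-0.594, -0.804, -0.0], [-0.0, 0.0, -1.0]]
wrist_force: [-0.8, 0.2, -2.9]
gripper_width: 0.457
gripper_force: 29.9
```

Emit:
move_arm(targets="0 0 -.04 0;0 0 0 0;0 0 0 0")

```text
time_s: 16.52
tcp_pos: [0.5563, 0.0836, 0.2223]
ee_rot: [[0.804, -0.594, -0.0], [-0.594, -0.804, -0.0], [-0.0, 0.0, -1.0]]
wrist_force: [-0.8, 0.3, -2.9]
gripper_width: 0.451
gripper_force: 29.9
```

Emit:
move_arm(targets="0 0 -.04 0;0 0 0 0;0 0 0 0")

```text
time_s: 16.77
tcp_pos: [0.5566, 0.0835, 0.2221]
ee_rot: [[0.805, -0.594, 0.001], [-0.594, -0.805, -0.0], [0.001, -0.001, -1.0]]
wrist_force: [-0.5, -0.9, 1.3]
gripper_width: 0.452
gripper_force: 29.9
```

Floor contact comes at the expected height, so I'm releasing.

Emit:
move_arm(targets="0 0 -.02 0;0 0 0 0;0 0 0 0")

```text
time_s: 17.02
tcp_pos: [0.5568, 0.0835, 0.222]
ee_rot: [[0.805, -0.594, 0.002], [-0.594, -0.805, -0.0], [0.002, -0.001, -1.0]]
wrist_force: [-0.9, -0.5, 6.3]
gripper_width: 0.454
gripper_force: 29.8
```

Emit:
move_arm(targets="0 0 0 0;0 0 0 0;0 0 0 0;0 0 0 0;0 0 0 0;0 0 0 0;0 0 0 0;0 0 0 0", gripper=65)

```text
time_s: 17.68
tcp_pos: [0.5563, 0.0835, 0.2207]
ee_rot: [[0.804, -0.594, -0.0], [-0.594, -0.804, -0.0], [-0.0, 0.0, -1.0]]
wrist_force: [-0.4, 0.1, -0.6]
gripper_width: 0.743
gripper_force: 0.0
```

Emit:
move_arm(targets="0 0 .3 0;0 0 .5 0;0 0 .8 0;0 0 1 0;0 0 1 0;0 0 1 0;0 0 0 0")

```text
time_s: 18.27
tcp_pos: [0.5587, 0.0837, 0.3426]
ee_rot: [[0.805, -0.594, 0.012], [-0.594, -0.805, 0.002], [0.008, -0.009, -1.0]]
wrist_force: [0.3, 0.4, 0.3]
gripper_width: 0.745
gripper_force: 0.0
```

Emit:
move_arm(targets=".1 -.7 0 0;.1 -.7 0 0;.1 -.7 0 0;.1 -.7 0 0;.1 -.7 0 0;.1 -.7 0 0;.1 -.7 0 0;.1 -.6 0 0;0 -.25 0 0;0 0 0 0", gripper=60)

```text
time_s: 19.1
tcp_pos: [0.5762, -0.0612, 0.3358]
ee_rot: [[0.803, -0.596, -0.0], [-0.596, -0.803, -0.0], [-0.0, 0.0, -1.0]]
wrist_force: [-0.1, -0.1, 0.1]
gripper_width: 0.694
gripper_force: 0.0
```

Emit:
move_arm(targets="0 0 -.3 0;0 0 -.5 0;0 0 -.5 0;0 0 -.6 0;0 0 -.6 0;0 0 -.6 0;0 0 -.5 0;0 0 -.5 0;0 0 -.3 0;0 0 0 0")

```text
time_s: 19.93
tcp_pos: [0.575, -0.0593, 0.2236]
ee_rot: [[0.805, -0.593, -0.004], [-0.593, -0.805, 0.0], [-0.003, 0.002, -1.0]]
wrist_force: [-0.5, 0.3, -0.3]
gripper_width: 0.689
gripper_force: 0.0
```

Emit:
move_arm(targets="0 0 0 0;0 0 0 0;0 0 0 0;0 0 0 0;0 0 0 0;0 0 0 0;0 0 0 0;0 0 0 0", gripper=0)

```text
time_s: 20.6
tcp_pos: [0.5756, -0.0611, 0.2259]
ee_rot: [[0.805, -0.594, -0.002], [-0.594, -0.805, -0.002], [-0.001, 0.003, -1.0]]
wrist_force: [-3.8, -10.4, 0.6]
gripper_width: 0.171
gripper_force: 5.0
```

```bash
python3 - <<'E'
from h import *
t=capture('top');c=capture('scene')
r=lambda i,x,y,w,h:cv2.resize(i[y:y+h,x:x+w],(400,300),interpolation=cv2.INTER_CUBIC)
cv2.imwrite('pics/placed.png',np.hstack([r(t['image'],200,160,100,75),r(c['image'],280,160,120,90)]))
E
```

```text
(no output)
```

View pics/placed.png

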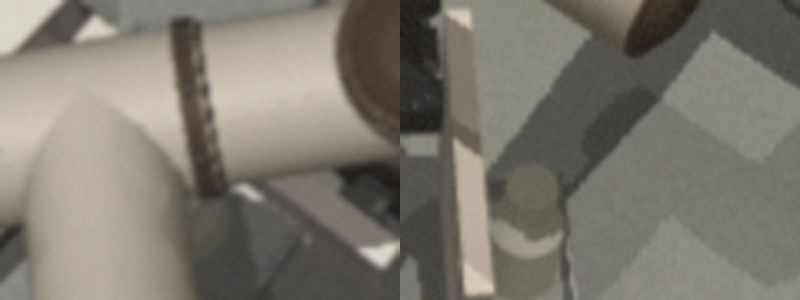

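The bottle stands upright on the rack beside the door, at (530,220) in the scene half. Now closing slowly along the arc.

Emit:
move_arm(targets="-.05 -.07 0 0;-.17 .09 0 -.25;-.17 .09 0 -.25;-.33 .17 0 -.5;-.32 .2 0 -.5;-.32 .2 0 -.5;-.3 .23 0 -.5;-.3 .23 0 -.5;-.28 .25 0 -.5;-.28 .25 0 -.5")

```text
time_s: 21.53
tcp_pos: [0.5129, -0.0192, 0.2259]
ee_rot: [[0.551, -0.835, 0.0], [-0.835, -0.551, -0.0], [0.0, -0.0, -1.0]]
wrist_force: [0.4, -0.7, 0.1]
gripper_width: 0.155
gripper_force: 30.0
```

Emit:
move_arm(targets="-.25 .28 0 -.5;-.25 .28 0 -.5;-.23 .3 0 -.5;-.23 .3 0 -.5;-.2 .32 0 -.5;-.2 .32 0 -.5;-.17 .33 0 -.5;-.17 .33 0 -.5;-.14 .35 0 -.5;-.14 .35 0 -.5")

```text
time_s: 22.37
tcp_pos: [0.4618, 0.059, 0.2258]
ee_rot: [[0.146, -0.989, -0.004], [-0.989, -0.146, -0.002], [0.001, 0.004, -1.0]]
wrist_force: [-5.0, -2.5, 2.5]
gripper_width: 0.154
gripper_force: 30.0
```

Emit:
move_arm(targets="-.11 .36 0 -.5;-.11 .36 0 -.5;-.08 .37 0 -.5;-.08 .37 0 -.5;-.05 .37 0 -.5;-.05 .37 0 -.5;-.02 .37 0 -.5;-.02 .37 0 -.5;.02 .37 0 -.5;.02 .37 0 -.5")

```text
time_s: 23.2
tcp_pos: [0.4488, 0.1513, 0.2258]
ee_rot: [[-0.285, -0.958, -0.006], [-0.958, 0.285, -0.002], [0.003, 0.005, -1.0]]
wrist_force: [-9.9, 0.5, 6.2]
gripper_width: 0.152
gripper_force: 30.0
```

Emit:
move_arm(targets="-.02 .36 0 -.5;0 .37 0 -.5;.05 .37 0 -.5;.05 .37 0 -.5;.09 .36 0 -.5;.09 .36 0 -.5;.13 .35 0 -.5;.13 .35 0 -.5;0 0 0 0")

```text
time_s: 23.95
tcp_pos: [0.468, 0.2249, 0.2259]
ee_rot: [[-0.595, -0.804, 0.005], [-0.804, 0.595, 0.0], [-0.003, -0.004, -1.0]]
wrist_force: [9.2, -5.4, -4.4]
gripper_width: 0.155
gripper_force: 30.0
```

Emit:
move_arm(targets=".12 .1 0 -.2;.07 .13 0 -.2;.07 .13 0 -.2;.07 .13 0 -.2;0 0 0 0")

```text
time_s: 24.37
tcp_pos: [0.474, 0.2369, 0.2259]
ee_rot: [[-0.649, -0.761, 0.002], [-0.761, 0.649, 0.0], [-0.001, -0.001, -1.0]]
wrist_force: [5.8, -2.6, -1.0]
gripper_width: 0.152
gripper_force: 30.0
```

Emit:
move_arm(targets=".07 .13 0 -.2;0 0 0 0;0 0 0 0")

```text
time_s: 24.62
tcp_pos: [0.4756, 0.2398, 0.2259]
ee_rot: [[-0.662, -0.75, 0.002], [-0.75, 0.662, 0.0], [-0.001, -0.001, -1.0]]
wrist_force: [5.1, -1.6, -2.0]
gripper_width: 0.152
gripper_force: 30.0
```

Emit:
move_arm(targets=".07 .13 0 -.2;0 0 0 0;0 0 0 0")

```text
time_s: 24.87
tcp_pos: [0.477, 0.2421, 0.2259]
ee_rot: [[-0.675, -0.738, 0.001], [-0.738, 0.675, -0.001], [0.001, -0.001, -1.0]]
wrist_force: [4.7, -4.5, -1.5]
gripper_width: 0.154
gripper_force: 30.0
```

Emit:
move_arm(targets=".09 .12 0 -.2;0 0 0 0;0 0 0 0")

```text
time_s: 25.12
tcp_pos: [0.4769, 0.2422, 0.2258]
ee_rot: [[-0.688, -0.726, -0.005], [-0.726, 0.688, -0.008], [0.009, -0.001, -1.0]]
wrist_force: [-2.0, -10.0, 3.3]
gripper_width: 0.15
gripper_force: 30.0
```

Emit:
move_arm(targets=".08 .12 0 0;0 0 0 0;0 0 0 0")

```text
time_s: 25.37
tcp_pos: [0.477, 0.2422, 0.2258]
ee_rot: [[-0.689, -0.725, -0.01], [-0.725, 0.689, -0.014], [0.017, -0.002, -1.0]]
wrist_force: [-5.3, -16.1, 7.3]
gripper_width: 0.151
gripper_force: 30.0
```

Emit:
move_arm(targets=".08 .12 0 0;0 0 0 0;0 0 0 0")

```text
time_s: 25.62
tcp_pos: [0.477, 0.2423, 0.2257]
ee_rot: [[-0.689, -0.725, -0.015], [-0.724, 0.689, -0.02], [0.025, -0.002, -1.0]]
wrist_force: [-10.1, -21.9, 11.4]
gripper_width: 0.151
gripper_force: 30.0
```

The door is hard against its stop, since the pose no longer changes while the force grows. I'll relax, release and rise.

Emit:
move_arm(targets="-.17 -.26 0 0;0 0 0 0;0 0 0 0")

```text
time_s: 25.87
tcp_pos: [0.4771, 0.2423, 0.2258]
ee_rot: [[-0.688, -0.725, -0.004], [-0.725, 0.688, -0.006], [0.006, -0.001, -1.0]]
wrist_force: [1.1, -8.2, 1.6]
gripper_width: 0.152
gripper_force: 30.0
```

Emit:
move_arm(targets="0 0 0 0;0 0 0 0;0 0 0 0;0 0 0 0;0 0 0 0;0 0 .4 0;0 0 .8 0;0 0 1 0;0 0 1 0;0 0 1 0", gripper=60)

```text
time_s: 26.7
tcp_pos: [0.4785, 0.2454, 0.3328]
ee_rot: [[-0.687, -0.726, 0.001], [-0.726, 0.687, 0.0], [-0.001, -0.0, -1.0]]
wrist_force: [-0.3, 0.3, 0.6]
gripper_width: 0.683
gripper_force: 0.0
```

Emit:
move_arm(targets="0 -.6 .5 0;0 -1 0 0;0 -1 0 0;0 -1 0 0;0 -1 0 0;0 -1 0 0;0 -1 0 0;0 -1 0 0;0 -.6 0 0;0 0 0 0")

```text
time_s: 27.53
tcp_pos: [0.4784, 0.0383, 0.3445]
ee_rot: [[-0.69, -0.724, 0.001], [-0.724, 0.69, 0.0], [-0.001, -0.001, -1.0]]
wrist_force: [0.2, -0.9, 0.9]
gripper_width: 0.689
gripper_force: 0.0
```

```bash
python3 - <<'E'
from h import *
import pickle
t=capture('top');c=capture('scene');pickle.dump((t,c),open('c2.pkl','wb'))
r=lambda i,x,y,w,h:cv2.resize(i[y:y+h,x:x+w],(400,300),interpolation=cv2.INTER_CUBIC)
cv2.imwrite('pics/end.png',np.vstack([np.hstack([r(t['image'],140,150,100,75),r(c['image'],280,225,140,105)]),np.hstack([r(t['image'],90,100,400,300),r(c['image'],160,80,280,210)])]))
E
```

```text
(no output)
```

View pics/end.png

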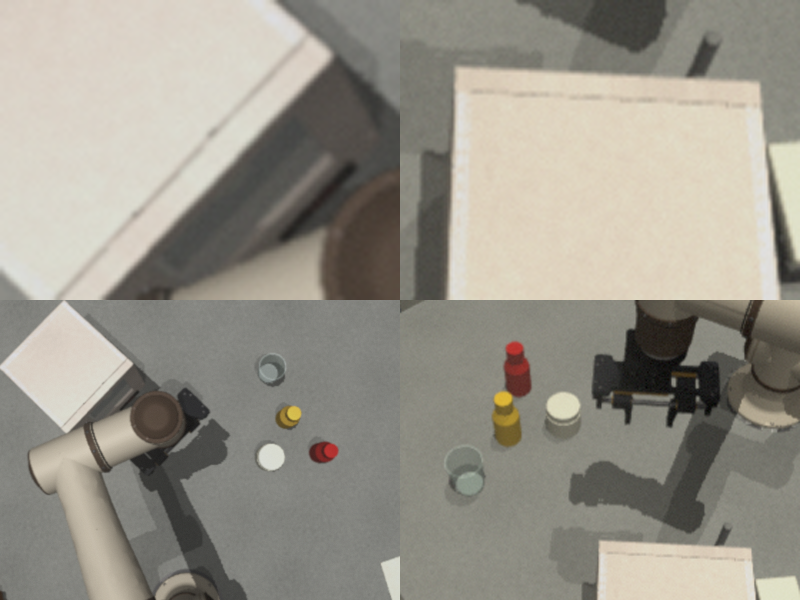

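The seam between the door and the roof is uniformly closed (crop row ~95 in the scene half). The jar, beaker and tip box are where they were, and the arm is clear of everything. Handing in.

```bash
python3 -c "
from station import *
print(finish_job())"
```

```text
the job is handed in; nothing more can be done
None
```

I stood the bottle upright in the door rack, released it, shut the door to its stop and handed the job in at about 27.5 s; `finish_job()` gave no verdict, and I could not see the bottle once the door was shut.

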